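# Feed one brass butt cap and nudge it to the taped square

### The job

Press the dispenser's red plunger all the way down once and let it come back up, so that a single brass butt cap slides out onto the bench. Then nudge that cap along the bench, flat and without picking it up, until it lies wholly inside the blue taped square, leaving the other caps in the dispenser and the things around undisturbed.

Things in the scene. Friction and masses are not known exactly. Their poses are not given: they have to be found in the camera images.
- dispenser: Green cap dispenser screwed to the bench. Origin on the bench; x runs from the outlet (-x) back to the plunger (+x), z up. Magazine: open-topped, open-bottomed channel 46 mm high, 49 mm wide in y, x -53 to -10 mm, with four caps stacked on the bench at x = -30 mm. Behind it the housing, 60 mm high, 50 mm wide, x -10 to 100 mm; feet 6 mm high reach y = +-47 mm from x = 15 to 95 mm
- outlet (a point): Where the fed cap comes to rest flat on the bench, within a few mm: dispenser x = -94 mm, y = 0, bench height. The plunger drives a flat pusher (66 mm stroke, 8 mm high, 24 mm wide) that slides the lowest cap out through the front gate. On release a spring returns plunger and pusher and the stack drops by one: another press would feed another cap
- plunger_top (a point): centre of the top face of the red plunger head, a disc 34 mm across and 8 mm thick, at dispenser x = 45 mm, y = 0, 102 mm above the bench when up
- plunger (a joint): downward travel of the plunger in m: 0 = up, 0.030 = fully down (hard stop). Return spring 4.5 N at the top, 8.5 N at the bottom; feeding needs about 9 to 15 N in all. It springs back up when released
- cap1: the lowest brass cap, the one that is fed: a flat disc with a white inlay on top, 36 mm across, 10 mm thick, 40 g nominal. Origin at the centre of its underside, z up
- cap2: second cap of the stack, same size and origin; at first 10 mm above the bench; must stay in the magazine
- cap3: third cap of the stack, same size and origin; must stay in the magazine
- cap4: top cap of the stack, same size and origin; must stay in the magazine
- square: square outlined on the bench in blue tape (flat, no obstacle): clear inside 90 x 90 mm, tape 18 mm wide, outside 126 mm. Origin at its centre on the bench, x and y along its sides. It lies to the left or the right of the outlet
- tin: yellow tin, 64 mm across, 44 mm high, origin at the centre of its underside; leave it alone
- glue: white glue bottle with a red cap, 48 mm across, 130 mm high, origin at the centre of its underside; leave it alone
- roll: roll of blue tape lying flat, 90 mm across, 24 mm high, origin at the centre of its underside; leave it alone
Mind the look-alikes: they are no part of the job. There is more than one size of the dispenser; the job needs the middle-sized.

How it is judged:
By the outcome, as a careful person would: the job done as asked, in the order asked, and still so for the second after the job is handed in, with the robot touching nothing.
It also fails if it takes over 61 s, if anything falls off the work surface, if the arm or the gripper's body presses on something with over 40 N, if the wrist force passes 120 N, or if a joint passes its speed limit or range.

### The arm

A 6-joint arm with a two-finger parallel gripper is mounted at the origin on the work surface. World frame = base frame: x ahead of the robot, y to its left, z up, the work surface at z = 0. Lengths are in m, angles in rad, forces in N, time in s.
With the tool pointing down it reaches from about 0.35 to 0.775 m from the base axis. Payload 5.5 kg.
Tool frame: the origin (TCP) lies at the very end of the fingers, on their centre line; the grasp point (between the pads) lies env.hold_point_z behind it (env.hold_point_z is the distance from the TCP to the grasp point, in m); z points along the fingers, y is the line along which they close (so a half turn about z gives the same grasp; the last joint's range is limited). The gripper opens to 85 mm and grips with 20 to 120 N. Pads are 22 mm wide; open, the fingers measure 114 mm over their backs; the gripper's body (76 mm by 85 mm) begins 54 mm behind the grasp point. The pads swing forward as they close: fully open they stand 13 mm farther back than shut.
Start: joints at [1.209, 0.313, 0.046, 1.304, 0, 1.431], TCP at [0.127, 0.561, 0.231] pointing down, gripper open.
Joint ranges: [-2.76, 2.76], [-0.86, 1.69], [-1.03, 1.26], [-2.2, 2.34], [-1.47, 1.5], [-3.14, 3.14]. Speed limits (rad/s): [2.57, 2.57, 3.14, 3.14, 3.14, 3.14].

### API

Orientations are given as a unit quaternion [w, x, y, z].
In Python, from workcell import env gives the robot as it stands.
- The arm moves only by the tool carry_out, never from a script. Its argument "steps" is a list of rows, each a list of 3 entries, a list of its own where there are three numbers: the turn, a rotation vector about the tool's x, y, z in degrees, then the shift along the tool's x, y, z in cm, then the closure in counts, from 0 (fully open) to 255 (shut). A call has exactly 8 rows; each row is the pose to reach, as a shift and turn from the pose commanded when the call began, along the tool's axes at that moment; what a row does not reach only later rows make up. A row lasts 1/8 s, in which the tool goes at most 62.5 mm and 10.7 degrees, less where a joint would pass 70% of its speed; a pose out of reach is approached as far as the arm can. A call with a gripper value outside its range is refused whole. The fingers move at their own pace and stop on an object; "force" is the grip in N (left out, the last holds). Time passes only in rows, so rows that repeat a pose let the fingers close, or fill a call up. It gives the time, the measured TCP pose, the force, the opening and the grip force at its end, in the units of the state.
- env.get_state(): the state, without advancing time (a new reading comes with each control period).
- env.read_camera(name): name is "side" or "top" or "wrist"; returns (picture, depth): 480x640x3 uint8, red, green, blue; 480x640 float32, m along the optical axis (not along the pixel's ray), 0 where there is no reading.
- env.get_calibration(name): a dict with "fx", "fy", "cx", "cy" (pixels), "origin" and "orientation" of the camera in the world. Camera axes: x right, y up, looking along -z (the intrinsics and any distortion apply to the point x, -y, -z); pixel columns grow to the right and rows downward; lengths in m; the calibration is good to about 2 mm. The wrist camera is an equidistant fisheye: a pixel r from the principal point sees the ray r / f radians off the axis. A picture is of the moment at which its call begins: read the wrist's pose just before it. get_calibration takes no time and is no camera call; for the wrist camera it gives the pose at the moment of the call.
- env.hand_in(): hands the job in; it is judged then, once.
The state is a dict: "clock": time; "joint_pos": joint angles; "qvel": joint speeds; "tau": joint torques, N m; "tcp_pos": TCP position; "orientation": TCP orientation; "wrist_force": force on the tool from outside, world axes, zero at the start; "ft_torque": the same for the moment, N m; "finger_gap": finger opening in m; "grip_force": force on a finger pad.
Only numpy, scipy, OpenCV 4.12 (cv2) and the standard library are available. Lean on these libraries where they do the work, as an engineer would, in place of code of your own. Each camera call takes 0.05 s, during which the arm holds its last target. There are 200 camera calls.

## Working session

There is one attempt and no reset: what is moved stays moved. The work goes in short steps, Python scripts to look and compute and a tool call to move; the robot and the scene stay as the last step left them, time stands still between calls to the robot, and variables do not carry over. Pictures are saved under pics/ and viewed, at most 10 in all, crops included, and the job is handed in when it is done.

Besides the shell and the picture viewer there is one more tool, called after "Call:" by a JSON object that holds its "name" and its "arguments", one argument or row to a line. carry_out: Moves the arm, as the interface text tells. Its arguments: {"type":"object","properties":{"steps":{"type":"array","items":{"type":"array"}},"force":{"type":"number"}},"required":["steps"]}

```bash
mkdir -p pics; cat > h.py <<'E'
import numpy as np, cv2
from scipy.spatial.transform import Rotation as R
from workcell import env
def rot(q): return R.from_quat([q[1],q[2],q[3],q[0]]).as_matrix()
def snap(n,f):
    im,d=env.read_camera(n); cv2.imwrite(f'pics/{f}.png',im[:,:,::-1]); np.save(f'pics/{f}.npy',d); return im,d
def world(c,u,v,z=None,depth=None):
    x=(u-c['cx'])/c['fx']; y=(v-c['cy'])/c['fy']
    r=rot(c['orientation'])@np.array([x,-y,-1.]); o=np.array(c['origin'])
    t=depth if depth is not None else (z-o[2])/r[2]
    return o+t*r
E
python3 - <<'E'
from h import *
for n in('top','side'):
    snap(n,n+'0'); print(n,env.get_calibration(n))
print(env.get_state()); print(env.hold_point_z)
E
```

```text
top {'fx': 531.6304583476884, 'fy': 531.6304583476884, 'cx': 328.7930479101114, 'cy': 237.45833979088542, 'origin': array([ 0.39734968, -0.02404227,  1.23081296]), 'orientation': array([-0.7003776 , -0.0445658 ,  0.03351543,  0.71159105])}
side {'fx': 623.1025056436688, 'fy': 623.1025056436688, 'cx': 307.95470253686375, 'cy': 240.7422447680513, 'origin': array([-0.07125855, -0.83332231,  0.74748534]), 'orientation': array([ 0.83717921,  0.45418911, -0.14610702, -0.26738727])}
{'clock': 0.1, 'joint_pos': array([1.20939319e+00, 3.13930902e-01, 4.51071661e-02, 1.30361448e+00,
       2.78890740e-05, 1.43119874e+00]), 'qvel': array([ 0.00011477, -0.00173214,  0.00164405, -0.00025853, -0.00105648,
        0.00100667]), 'tau': array([ 3.89119115e-03, -4.81724381e+01,  2.99244279e+01,  1.26888053e-02,
        1.12036571e-05,  1.83472804e-05]), 'tcp_pos': array([0.12633302, 0.56048564, 0.23050082]), 'orientation': array([-2.17012713e-04,  1.10675549e-01,  9.93856252e-01, -7.91866917e-04]), 'wrist_force': array([-0.16260337, -0.00709503, -0.31908142]), 'ft_torque': array([-0.01454986, -0.00133478, -0.01316461]), 'grip_force': 0.0, 'finger_gap': 0.0854413456850476}
0.0187
```

View pics/top0.png

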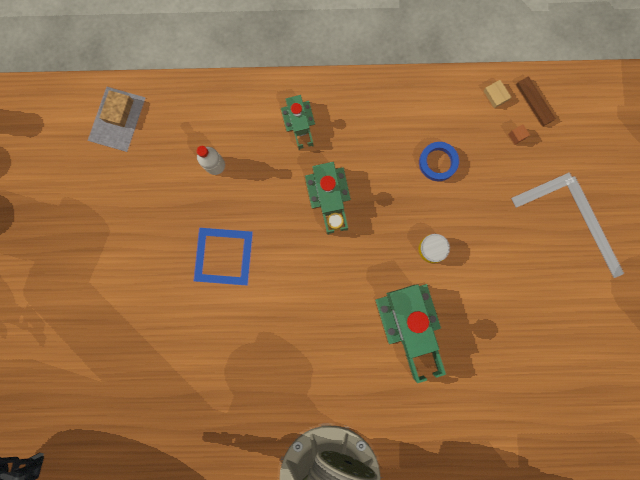

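View pics/side0.png

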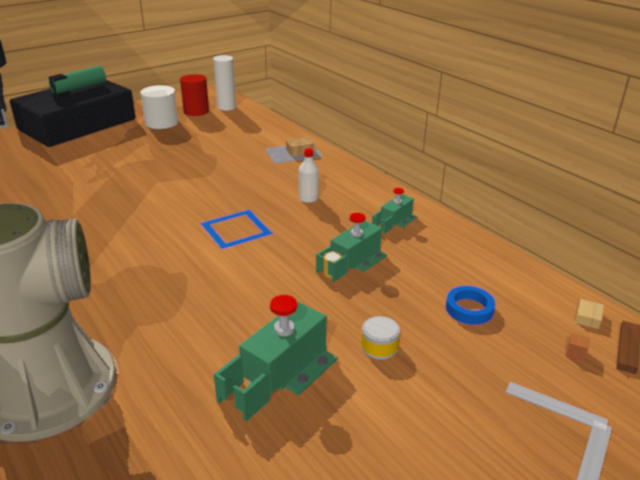

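The top view shows the middle dispenser, with caps, with its plunger at (328,184) and stack at (336,221). The outlet points down the image, the square is centred near (223,257), and the glue is at (210,160). The large dispenser (plunger at 418,322) and the small one (297,108) are decoys, and both are empty.

```bash
python3 - <<'E'
from h import *
im=cv2.imread('pics/top0.png')[:,:,::-1].astype(int); d=np.load('pics/top0.npy'); c=env.get_calibration('top')
r,g,b=im[...,0],im[...,1],im[...,2]
def cen(m,x0,x1,y0,y1):
    k=np.zeros_like(m);k[y0:y1,x0:x1]=m[y0:y1,x0:x1];v,u=np.nonzero(k);return u.mean(),v.mean(),k
red=(r>150)&(g<60)&(b<60)
u,v,_=cen(red,310,350,165,205);P=world(c,u,v,z=.102);print('plunger',u,v,P,'depth z',world(c,u,v,depth=d[int(v),int(u)])[2])
wh=(r>170)&(g>150)&(b>100)
u,v,_=cen(wh,320,350,208,235);C=world(c,u,v,z=.04);print('stack',u,v,C,world(c,u,v,depth=d[int(v),int(u)])[2])
a=(P-C)[:2];print('dist',np.linalg.norm(a),'yaw',np.degrees(np.arctan2(a[1],a[0])))
# green housing yaw via minAreaRect of top (z~.06)
gr=(g>r+25)&(g>b+5)&(d>0)
k=np.zeros(gr.shape,bool);k[155:240,295:355]=True
vv,uu=np.nonzero(gr&k);W=np.array([world(c,x,y,depth=d[y,x]) for x,y in zip(uu,vv)])
H=W[(W[:,2]>.052)&(W[:,2]<.068)];rc=cv2.minAreaRect((H[:,:2]*1000).astype(np.float32));print('housing',rc,cv2.boxPoints(rc))
ax=a/np.linalg.norm(a);print('outlet',P[:2]-.139*ax)
bl=(b>120)&(r<90)&(g<120);k=np.zeros(gr.shape,bool);k[215:300,180:265]=True
vv,uu=np.nonzero(bl&k);W=np.array([world(c,x,y,z=0) for x,y in zip(uu,vv)])
rc=cv2.minAreaRect((W[:,:2]*1000).astype(np.float32));print('square',rc,cv2.boxPoints(rc))
for n,(u,v),z in(('tin',(434,249),.044),('glue',(203,152),.13),('gluebase',(216,170),.0),('bigmag',(431,375),.06),('bigplunger',(418,322),.15)):print(n,world(c,u,v,z=z))
E
```

```text
plunger 327.4583333333333 182.73809523809524 [ 0.64174657 -0.00621081  0.102     ] depth z 0.10179927024987911
stack 335.0569105691057 220.3821138211382 [ 0.56821754 -0.02114292  0.04      ] 0.03798141251776643
dist 0.07502989962649977 yaw 11.479388591810505
housing ((620.7052001953125, -9.797157287597656), (151.568359375, 49.84080123901367), 11.408110618591309) [[ 5.4148914e+02 -3.5892010e-01]
 [ 5.5134741e+02 -4.9215027e+01]
 [ 6.9992126e+02 -1.9235394e+01]
 [ 6.9006299e+02  2.9620712e+01]]
outlet [ 0.50552707 -0.03387395]
square ((495.22735595703125, 241.38067626953125), (123.97367858886719, 124.88249206542969), 84.63568878173828) [[427.26453 185.50284]
 [551.6001  173.82779]
 [563.1902  297.2585 ]
 [438.8546  308.93356]]
tin [ 0.49927732 -0.24106272  0.044     ]
glue [0.70722074 0.25745349 0.13      ]
gluebase [0.69946864 0.25925756 0.        ]
bigmag [ 0.22652694 -0.22174767  0.06      ]
bigplunger [ 0.34387314 -0.18431626  0.15      ]
```

```bash
cat >> h.py <<'E'
def to(p,yaw=None):
    """tool-frame shift (cm) and z-turn (deg) from the present pose to world p, tool-x heading yaw"""
    s=env.get_state(); M=rot(s['orientation']); d=M.T@(np.array(p)-s['tcp_pos'])*100
    y0=np.degrees(np.arctan2(M[1,0],M[0,0])); t=None if yaw is None else y0-yaw
    print('tilt',np.degrees(np.arccos(-M[2,2])).round(2),'yaw',y0.round(2),'turn z',t,'shift',d.round(2))
E
python3 -c "
from h import *
to([.642,-.006,.2],92.2)"
```

```text
tilt 0.09 yaw 167.29 turn z 75.09146488673396 shift [-62.77 -43.91   3.11]
```

Call:
{"name": "carry_out", "arguments": {
  "steps": [
    [[0, 0, 9], [-3, -2, 0], 255],
    [[0, 0, 18], [-8, -5.5, 0.5], 255],
    [[0, 0, 28], [-13, -9, 1], 255],
    [[0, 0, 38], [-18, -12.5, 1], 255],
    [[0, 0, 48], [-23, -16, 1], 255],
    [[0, 0, 58], [-28, -19.5, 1], 255],
    [[0, 0, 67], [-32, -22.5, 1], 255],
    [[0, 0, 75], [-34, -24, 1], 255]
  ]
}}

```text
clock: 1.1
tcp_pos: [0.4067, 0.2499, 0.221]
orientation: [0.0, 0.696, 0.718, -0.0]
wrist_force: [0.2, 0.0, -0.0]
finger_gap: -0.0
grip_force: 0.0
```

```bash
python3 -c "
from h import *
to([.642,-.006,.15],92.2)"
```

```text
tilt 0.03 yaw 91.85 turn z -0.3532742506143052 shift [-26.33  22.7    7.1 ]
```

Call:
{"name": "carry_out", "arguments": {
  "steps": [
    [[0, 0, 0], [-3, 2.6, 0], 255],
    [[0, 0, 0], [-7, 6, 0], 255],
    [[0, 0, 0], [-11, 9.5, 1], 255],
    [[0, 0, 0], [-15, 13, 2], 255],
    [[0, 0, 0], [-19, 16.5, 3], 255],
    [[0, 0, 0], [-23, 20, 4], 255],
    [[0, 0, 0], [-26.3, 22.7, 5.5], 255],
    [[0, 0, 0], [-26.3, 22.7, 7.1], 255]
  ]
}}

```text
clock: 2.1
tcp_pos: [0.6442, -0.0044, 0.1485]
orientation: [0.0, 0.694, 0.72, -0.0]
wrist_force: [-0.2, 0.6, 0.3]
finger_gap: -0.0001
grip_force: 0.0
```

```bash
python3 -c "
from h import *
to([.642,-.006,.105],92.2)
im,d=snap('side','s1')
cv2.imwrite('pics/s1c.png',cv2.resize(im[140:320,240:460,::-1],None,fx=3,fy=3))"
```

```text
tilt 0.02 yaw 92.08 turn z -0.12101851110314499 shift [-0.15 -0.23  4.35]
```

View pics/s1c.png

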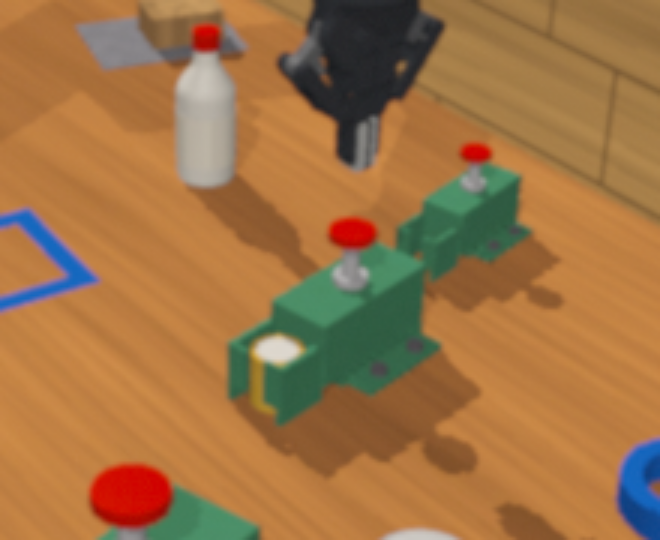

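The closed fingers hang straight above the red plunger at crop (352,233), and the way down is clear.

Call:
{"name": "carry_out", "arguments": {
  "steps": [
    [[0, 0, 0], [-0.1, -0.1, 1], 255],
    [[0, 0, 0], [-0.2, -0.2, 2.5], 255],
    [[0, 0, 0], [-0.2, -0.2, 3.8], 255],
    [[0, 0, 0], [-0.2, -0.2, 4.4], 255],
    [[0, 0, 0], [-0.2, -0.2, 4.8], 255],
    [[0, 0, 0], [-0.2, -0.2, 5.2], 255],
    [[0, 0, 0], [-0.2, -0.2, 5.5], 255],
    [[0, 0, 0], [-0.2, -0.2, 5.8], 255]
  ]
}}

```text
clock: 3.15
tcp_pos: [0.6408, -0.0035, 0.0941]
orientation: [0.0, 0.693, 0.721, 0.0]
wrist_force: [-4.7, 0.6, 10.4]
finger_gap: -0.0001
grip_force: 5.1
```

Call:
{"name": "carry_out", "arguments": {
  "steps": [
    [[0, 0, 0], [0, 0, 0.3], 255],
    [[0, 0, 0], [0, 0, 0.6], 255],
    [[0, 0, 0], [0, 0, 0.9], 255],
    [[0, 0, 0], [0, 0, 1.2], 255],
    [[0, 0, 0], [0, 0, 1.4], 255],
    [[0, 0, 0], [0, 0, 1.6], 255],
    [[0, 0, 0], [0, 0, 1.7], 255],
    [[0, 0, 0], [0, 0, 1.7], 255]
  ]
}}

```text
clock: 4.15
tcp_pos: [0.6408, -0.0035, 0.0771]
orientation: [0.0, 0.693, 0.721, 0.0]
wrist_force: [-3.9, 1.5, 8.6]
finger_gap: 0.0001
grip_force: 4.3
```

Call:
{"name": "carry_out", "arguments": {
  "steps": [
    [[0, 0, 0], [0, 0, 0.1], 255],
    [[0, 0, 0], [0, 0, 0.2], 255],
    [[0, 0, 0], [0, 0, 0.35], 255],
    [[0, 0, 0], [0, 0, 0.5], 255],
    [[0, 0, 0], [0, 0, 0.65], 255],
    [[0, 0, 0], [0, 0, 0.8], 255],
    [[0, 0, 0], [0, 0, 0.9], 255],
    [[0, 0, 0], [0, 0, 0.9], 255]
  ]
}}

```text
clock: 5.15
tcp_pos: [0.6409, -0.0035, 0.0719]
orientation: [0.001, 0.693, 0.721, 0.001]
wrist_force: [-12.4, 1.7, 27.7]
finger_gap: 0.0
grip_force: 14.4
```

The plunger is on its hard stop: z stayed at 71.9 mm while the force rose to 28 N. Releasing.

Call:
{"name": "carry_out", "arguments": {
  "steps": [
    [[0, 0, 0], [0, 0, -0.7], 255],
    [[0, 0, 0], [0, 0, -1.5], 255],
    [[0, 0, 0], [0, 0, -2.3], 255],
    [[0, 0, 0], [0, 0, -3.1], 255],
    [[0, 0, 0], [0, 0, -4], 255],
    [[0, 0, 0], [0, 0, -6], 255],
    [[0, 0, 0], [0, 0, -9], 255],
    [[0, 0, 0], [0, 0, -11], 255]
  ]
}}

```text
clock: 6.15
tcp_pos: [0.6415, -0.0041, 0.1776]
orientation: [0.001, 0.693, 0.721, 0.0]
wrist_force: [1.0, -0.0, 0.6]
finger_gap: 0.0001
grip_force: 0.0
```

```bash
python3 -c "
from h import *
im,d=snap('side','s2')
a=cv2.resize(im[180:300,280:400,::-1],(400,400))
im,d=snap('top','t2')
b=cv2.resize(im[150:270,280:400,::-1],(400,400))
cv2.imwrite('pics/c2.png',np.hstack([a,b]))
print(env.get_state()['tcp_pos'])"
```

```text
[ 0.64265351 -0.00418503  0.17895504]
```

View pics/c2.png

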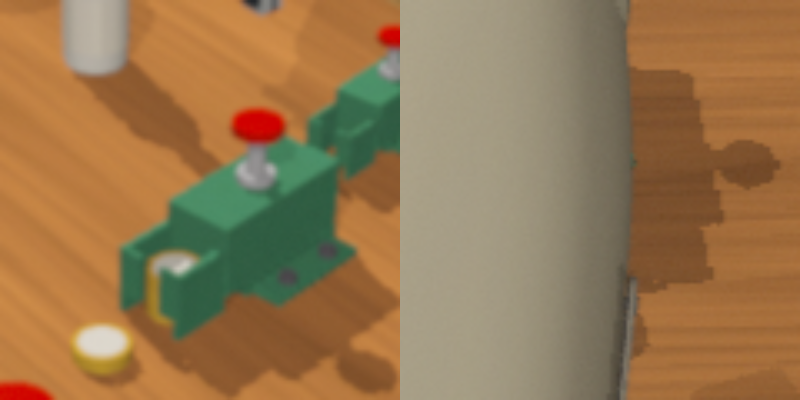

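The side view shows the plunger back up and one cap out on the bench at crop (102,342), with the rest still in the magazine. The arm blocks the top view.

```bash
python3 -c "
from h import *
c=env.get_calibration('side')
print('cap',world(c,310.6,282.4,z=.01),'plunger',world(c,280+258*.3,180+125*.3,z=.102))
to([.506,-.090,.11],92.2)"
```

```text
cap [ 0.5055861  -0.03522633  0.01      ] plunger [ 0.63783263 -0.0123539   0.102     ]
tilt 0.29 yaw 92.28 turn z 0.08395964577262305 shift [ -8.02 -14.03   6.83]
```

Call:
{"name": "carry_out", "arguments": {
  "steps": [
    [[0, 0, 0], [-1.5, -2, 0], 183],
    [[0, 0, 0], [-4, -5, 0], 183],
    [[0, 0, 0], [-6, -9, 0], 183],
    [[0, 0, 0], [-8, -13, 0], 183],
    [[0, 0, 0], [-8, -14, 2], 183],
    [[0, 0, 0], [-8, -14, 5], 183],
    [[0, 0, 0], [-8, -14, 6.8], 183],
    [[0, 0, 0], [-8, -14, 6.8], 183]
  ]
}}

```text
clock: 7.25
tcp_pos: [0.5023, -0.0889, 0.106]
orientation: [-0.002, 0.693, 0.721, -0.001]
wrist_force: [-0.1, 0.3, -0.5]
finger_gap: 0.0246
grip_force: 0.0
```

```bash
python3 -c "
from h import *
im,d=snap('wrist','w3'); im2,_=snap('side','s3')
b=cv2.resize(im2[150:330,230:390,::-1],(400,450))
a=cv2.resize(im[:,:,::-1],(400,300));a=np.vstack([a,np.zeros((150,400,3),np.uint8)])
cv2.imwrite('pics/c3.png',np.hstack([a,b]))
to([.507,-.090,.03],92.2)"
```

```text
tilt 0.03 yaw 92.29 turn z 0.08942974698750561 shift [-0.08  0.3   7.81]
```

View pics/c3.png

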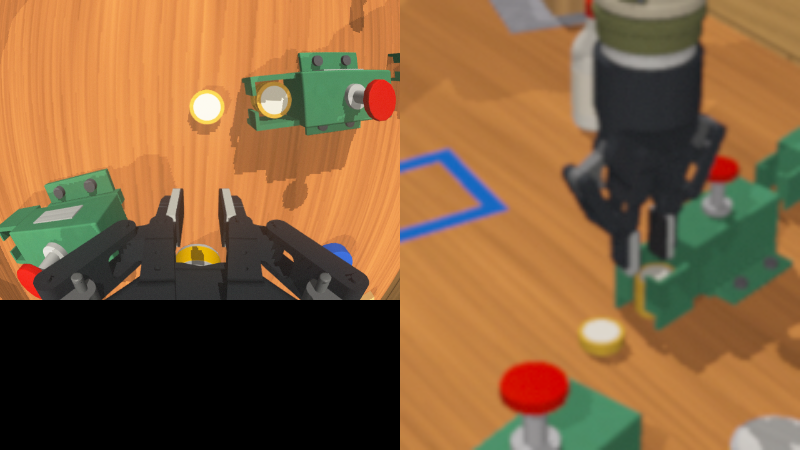

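The wrist view shows the fed cap at (207,107), just ahead of the finger notch. The dispenser is to the right with its remaining caps inside.

```bash
python3 -c "
from h import *
c=env.get_calibration('wrist');M=rot(c['orientation']);o=np.array(c['origin'])
def f(u,v,z):
    x,y=(u-c['cx'])/c['fx'],(v-c['cy'])/c['fy'];r=np.hypot(x,y)
    n=np.array([x/r*np.sin(r),-y/r*np.sin(r),-np.cos(r)]);w=M@n;return o+w*(z-o[2])/w[2]
print(c,f(331,171,.01),f(438,160,.04))
to([.509,-.090,.015],92.3)"
```

```text
{'fx': 371.64829954431775, 'fy': 371.64829954431775, 'cx': 321.310928289369, 'cy': 250.02999401121477, 'origin': array([ 0.50164586, -0.01232413,  0.25159916]), 'orientation': array([ 0.98813661, -0.15225877, -0.00234612,  0.01994507])} [ 0.50847819 -0.03461173  0.01      ] [ 0.56979565 -0.02130707  0.04      ]
tilt 0.03 yaw 92.29 turn z -0.010570253012488706 shift [-0.09  0.5   9.31]
```

Call:
{"name": "carry_out", "arguments": {
  "steps": [
    [[0, 0, 0], [0, 0.2, 1], 183],
    [[0, 0, 0], [0, 0.5, 3], 183],
    [[0, 0, 0], [0, 0.5, 5], 183],
    [[0, 0, 0], [0, 0.5, 7], 183],
    [[0, 0, 0], [0, 0.5, 8.3], 183],
    [[0, 0, 0], [0, 0.5, 9], 183],
    [[0, 0, 0], [0, 0.5, 9.3], 183],
    [[0, 0, 0], [0, 0.5, 9.3], 183]
  ]
}}

```text
clock: 8.35
tcp_pos: [0.5094, -0.0892, 0.0156]
orientation: [0.0, 0.693, 0.721, 0.0]
wrist_force: [0.8, -0.1, 0.3]
finger_gap: 0.0241
grip_force: 0.0
```

```bash
python3 -c "
from h import *
to([.509,-.090,.002],92.3);to([.496,.2165,.002])"
```

```text
tilt 0.03 yaw 92.3 turn z -0.004696882410982539 shift [-0.08 -0.05  1.36]
tilt 0.03 yaw 92.3 turn z None shift [30.6  -0.12  1.35]
```

Lower to about 3 mm and approach the cap slowly.

Call:
{"name": "carry_out", "arguments": {
  "steps": [
    [[0, 0, 0], [0, 0, 0.4], 183],
    [[0, 0, 0], [0, 0, 0.8], 183],
    [[0, 0, 0], [0, 0, 1.1], 183],
    [[0, 0, 0], [0, 0, 1.25], 183],
    [[0, 0, 0], [0.5, 0, 1.25], 183],
    [[0, 0, 0], [1.2, 0, 1.25], 183],
    [[0, 0, 0], [1.9, 0, 1.25], 183],
    [[0, 0, 0], [2.5, 0, 1.25], 183]
  ]
}}

```text
clock: 9.35
tcp_pos: [0.5081, -0.0634, 0.0029]
orientation: [0.0, 0.693, 0.721, 0.0]
wrist_force: [-0.3, 0.4, 0.6]
finger_gap: 0.0239
grip_force: 0.0
```

Call:
{"name": "carry_out", "arguments": {
  "steps": [
    [[0, 0, 0], [0.4, 0, 0], 183],
    [[0, 0, 0], [0.8, 0, 0], 183],
    [[0, 0, 0], [1.3, 0, 0], 183],
    [[0, 0, 0], [1.9, 0, 0], 183],
    [[0, 0, 0], [2.6, 0, 0], 183],
    [[0, 0, 0], [3.2, 0, 0], 183],
    [[0, 0, 0], [3.7, 0, 0], 183],
    [[0, 0, 0], [4, 0, 0], 183]
  ]
}}

```text
clock: 10.35
tcp_pos: [0.5065, -0.0237, 0.0028]
orientation: [-0.0, 0.693, 0.721, 0.0]
wrist_force: [0.0, -0.6, -0.5]
finger_gap: 0.0243
grip_force: 0.2
```

```bash
python3 -c "
from h import *
to([.496,.2165,.003],92.3)
im,d=snap('wrist','w4'); im2,_=snap('side','s4')
b=cv2.resize(im2[150:330,230:390,::-1],(400,450))
a=cv2.resize(im[:,:,::-1],(400,300));a=np.vstack([a,np.zeros((150,400,3),np.uint8)])
cv2.imwrite('pics/c4.png',np.hstack([a,b]))"
```

```text
tilt 0.0 yaw 92.31 turn z 0.009694934903606622 shift [ 2.405e+01 -8.000e-02 -2.000e-02]
```

View pics/c4.png

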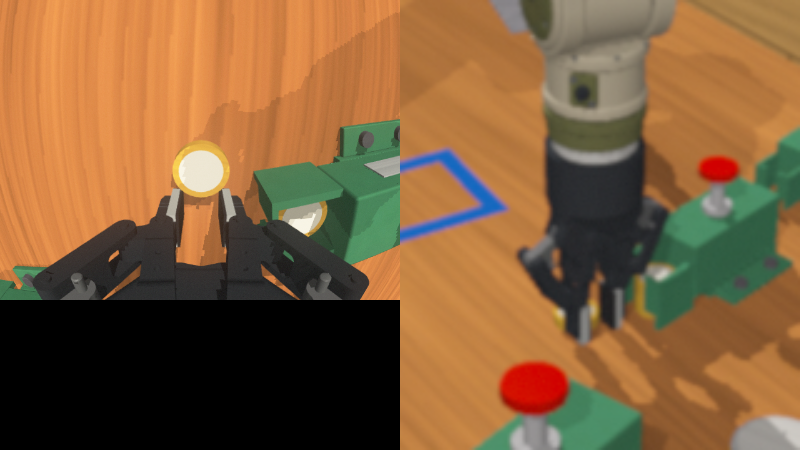

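The cap is seated squarely in the finger notch at (201,170) and lies flat. Keep pushing.

Call:
{"name": "carry_out", "arguments": {
  "steps": [
    [[0, 0, 0], [0.5, 0, 0], 183],
    [[0, 0, 0], [1.3, 0, 0], 183],
    [[0, 0, 0], [2.2, 0, 0], 183],
    [[0, 0, 0], [3.2, 0, 0], 183],
    [[0, 0, 0], [4.2, 0, 0], 183],
    [[0, 0, 0], [5.2, 0, 0], 183],
    [[0, 0, 0], [6.2, 0, 0], 183],
    [[0, 0, 0], [7.2, 0, 0], 183]
  ]
}}

```text
clock: 11.45
tcp_pos: [0.5036, 0.0486, 0.0028]
orientation: [-0.0, 0.693, 0.721, 0.0]
wrist_force: [0.9, -0.2, -0.5]
finger_gap: 0.024
grip_force: 0.1
```

Call:
{"name": "carry_out", "arguments": {
  "steps": [
    [[0, 0, 0], [1, 0, 0], 183],
    [[0, 0, 0], [2, 0, 0], 183],
    [[0, 0, 0], [3, 0, 0], 183],
    [[0, 0, 0], [4, 0, 0], 183],
    [[0, 0, 0], [5, 0, 0], 183],
    [[0, 0, 0], [6, 0, 0], 183],
    [[0, 0, 0], [7, 0, 0], 183],
    [[0, 0, 0], [8, 0, 0], 183]
  ]
}}

```text
clock: 12.45
tcp_pos: [0.5004, 0.1284, 0.0028]
orientation: [-0.0, 0.693, 0.721, 0.0]
wrist_force: [0.2, -0.3, -1.1]
finger_gap: 0.0247
grip_force: 0.1
```

```bash
python3 -c "
from h import *
to([.496,.2165,.003],92.3)
im,d=snap('wrist','w5')
cv2.imwrite('pics/c5.png',cv2.resize(im[:,:,::-1],(480,360)))"
```

```text
tilt 0.01 yaw 92.29 turn z -0.006534614342811551 shift [ 8.82 -0.09 -0.02]
```

View pics/c5.png

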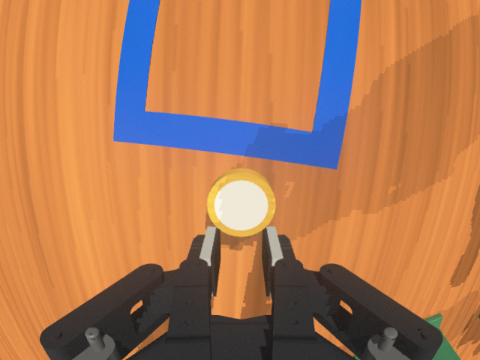

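The cap at (241,203) is still in the notch and heading for the middle of the square.

Call:
{"name": "carry_out", "arguments": {
  "steps": [
    [[0, 0, 0], [0.8, 0, 0], 183],
    [[0, 0, 0], [1.6, 0, 0], 183],
    [[0, 0, 0], [2.4, 0, 0], 183],
    [[0, 0, 0], [3.2, 0, 0], 183],
    [[0, 0, 0], [4, 0, 0], 183],
    [[0, 0, 0], [4.7, 0, 0], 183],
    [[0, 0, 0], [5.3, 0, 0], 183],
    [[0, 0, 0], [5.8, 0, 0], 183]
  ]
}}

```text
clock: 13.5
tcp_pos: [0.498, 0.1861, 0.0028]
orientation: [-0.0, 0.693, 0.721, -0.0]
wrist_force: [0.6, -0.7, -0.4]
finger_gap: 0.0237
grip_force: 0.1
```

Call:
{"name": "carry_out", "arguments": {
  "steps": [
    [[0, 0, 0], [0.5, 0, 0], 183],
    [[0, 0, 0], [1, 0, 0], 183],
    [[0, 0, 0], [1.5, 0, 0], 183],
    [[0, 0, 0], [2, 0, 0], 183],
    [[0, 0, 0], [2.4, 0, 0], 183],
    [[0, 0, 0], [2.7, 0, 0], 183],
    [[0, 0, 0], [2.9, 0, 0], 183],
    [[0, 0, 0], [3, 0, 0], 183]
  ]
}}

```text
clock: 14.5
tcp_pos: [0.4969, 0.2157, 0.0028]
orientation: [0.0, 0.693, 0.721, 0.0]
wrist_force: [-0.4, -0.3, 0.2]
finger_gap: 0.024
grip_force: 0.1
```

Call:
{"name": "carry_out", "arguments": {
  "steps": [
    [[0, 0, 0], [-0.5, 0, 0], 183],
    [[0, 0, 0], [-1.5, 0, 0], 183],
    [[0, 0, 0], [-3, 0, 0], 183],
    [[0, 0, 0], [-5, 0, -1], 183],
    [[0, 0, 0], [-7, 0, -4], 183],
    [[0, 0, 0], [-8, 0, -8], 183],
    [[0, 0, 0], [-8, 0, -12], 183],
    [[0, 0, 0], [-8, 0, -12], 183]
  ]
}}

```text
clock: 15.5
tcp_pos: [0.5027, 0.1348, 0.1262]
orientation: [0.002, 0.693, 0.721, 0.003]
wrist_force: [0.3, 0.4, 0.2]
finger_gap: 0.0239
grip_force: 0.0
```

```bash
python3 -c "
from h import *
im,d=snap('wrist','w6');im2,_=snap('side','s6')
cv2.imwrite('pics/c6.png',np.hstack([cv2.resize(im[:,:,::-1],(400,300)),cv2.resize(im2[:,:,::-1],(400,300))]))"
```

```text
(no output)
```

View pics/c6.png

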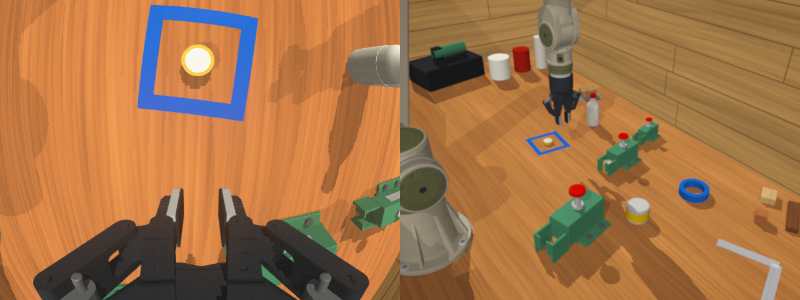

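The cap lies in the middle of the square at (197,60), the other things stand where they were, and the gripper is clear.

```bash
python3 -c "
from h import *
print(env.hand_in())"
```

```text
the job is handed in; nothing more can be done
None
```

I pressed the middle dispenser's plunger once to its stop and released it. One cap came out, and I pushed it flat along the bench to the middle of the blue square; the other caps and objects looked undisturbed, and I handed the job in at about 16 s.

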